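# Unscrew a blender jar's blade base, thread hand unknown

## Robot

A 6-joint arm with a two-finger parallel gripper is mounted at the origin on the work surface. World frame = base frame: x ahead of the robot, y to its left, z up, the work surface at z = 0. Lengths are in mm, angles in rad, forces in N, time in s.
With the tool pointing down it reaches from about 275 to 1000 mm from the base axis. Payload 8.4 kg.
Tool frame: the origin (TCP) lies at the very end of the fingers, on their centre line; the grasp point (between the pads) lies 19 mm behind it; z points along the fingers, y is the direction in which the jaws open and shut (so a half turn about z gives the same grasp; the last joint's range is limited). The gripper opens to 85 mm and grips with 20 to 120 N. Pads are 22 mm wide; open, the fingers measure 114 mm over their backs; the gripper's body (76 mm by 85 mm) begins 54 mm behind the grasp point. The pads swing forward as they close: fully open they stand 13 mm farther back than shut.
Start: joints at [1.245, 0.353, 1.633, -0, 1.155, -0.002], TCP at [198.856, 592.524, 231.281] pointing down, gripper open.
Joint ranges: [-2.63, 2.63], [-0.92, 2.1], [0.06, 2.66], [-1.3, 4.44], [0, 2.69], [-3.02, 3.02]. Speed limits (rad/s): [2.22, 2.22, 2.79, 3.14, 3.14, 3.14].

## Interface

Orientations are given as [roll, pitch, yaw] about the fixed x, y, z axes, in that order (R = Rz(yaw) Ry(pitch) Rx(roll)).
In Python, from rig import r gives the robot as it stands.
- The arm moves only by the tool move_arm, never from a script. Its argument "increments" is a list of rows, each an object of numbers: "tx", "ty", "tz": the shift along the tool's x, y, z in cm; "rx", "ry", "rz": the turn, a rotation vector about the tool's x, y, z in degrees; "gripper": the gripper's target within -1 to 1 (fully open at 1, half-way at 0, shut at -1). A call has 1 to 12 rows; each row shifts and turns the commanded pose from where the row before left it, along the tool's axes as they then stand; what a row does not reach is not made up. A row lasts 1/10 s, in which the tool goes at most 50 mm and 8.59 degrees, less where a joint would pass 70% of its speed; a pose out of reach is approached as far as the arm can. A call is refused whole if a number of a shift passes 5 or a number of a turn 8.59, either way. A call with a gripper value outside its range is refused whole. The fingers move at their own pace and stop on an object; "squeeze" is the grip in N (left out, the last holds). Time passes only in rows, so rows that do not move let the fingers close. It gives the time, the measured TCP pose, the force and the opening at its end, in the units of the state.
- r.sense(): the state, without advancing time (a new reading comes with each control period).
- r.grab_frame(name): name is "side" or "top"; returns (picture, depth): 480x640x3 uint8, red, green, blue; 480x640 float32, mm along the optical axis (not along the pixel's ray), 0 where there is no reading.
- r.camera_model(name): a dict with "fx", "fy", "cx", "cy" (pixels), "k1" (the pictures are not rectified: a ray, as slopes to the right and down, at radius r is drawn at 1 + k1 r^2 times it, then the intrinsics apply), "R" (3x3) and "t" (3): a world point X has camera coordinates R X + t. Camera axes: x right, y down, z forward; pixel columns grow to the right and rows downward; lengths in mm; the calibration is good to about 2 mm. A picture is of the moment at which its call begins. camera_model takes no time and is no camera call.
- r.sign_off(): hands the job in, once; it reports no verdict.
Trained networks look in the newest picture that a camera, given by its name, has taken for a name from the list of things; names that differ only in an ending like _2 or _b are one class to them, and where a whole thing is asked for, a point or a joint stands for the part that bears it (a point fixed in the world has none). Each returns a list of dicts, best first, with "confidence" (0 to 1); they miss things now and then, are a little off and sometimes report something else, mostly with a low value. They report only what shows in the picture. A call takes as long as a camera call.
- r.cut_out(query, camera): "mask" (480x640 bool, what is visible of it) and "bbox" ([left, top, right, bottom] in pixels, round what is visible of it).
- r.place_of(query, camera): "location" ([row, column] in pixels: a listed point, or the origin of a listed thing).
The state is a dict: "clock": time; "qpos": joint angles; "qvel": joint speeds; "joint_efforts": joint torques, N m; "eef_pos": TCP position; "tcp_rot": TCP orientation; "contact_force": force on the tool from outside, world axes, zero at the start; "wrist_torque": the same for the moment, N m; "opening": opening from 0.0 (shut) to 1.0 (fully open).
Only numpy, scipy, OpenCV 4.12 (cv2) and the standard library are available. Lean on these libraries where they do the work, as an engineer would, in place of code of your own. Each camera call takes 0.05 s, during which the arm holds its last target. There are 200 camera calls.

## Task

Two blender jars are draining mouth-down in the white rack; one is stripped already, the other still has its black blade base screwed on top. Jars of left-hand and right-hand thread have got mixed up here, so feel which way the base loosens, unscrew it by its hexagonal hub and lift it straight off. Finish still holding it level above its own jar, with the blades well clear of the neck, so that I can check the seal; leave everything else where it stands.

Things in the scene. Friction and masses are not known exactly. Their poses are not given: they have to be found in the camera images.
- rack: fixed white draining rack: tray 260 mm (its x) by 390 mm (its y), floor 10 mm thick, two square pockets towards +x, open strip towards -x. Origin: centre of its underside, z up. An inverted clear blender jar stands fast in each pocket, 184 mm apart along y, and neither turns nor lifts: 122 mm square below, 92 mm at the shoulder, handle towards rack +x.
- neck (a point): top centre of the neck of the jar that still has its blade base on (rack +y pocket), 180 mm above the table, 20 mm above the jar's shoulder; 44 mm bore. The thread axis is vertical through it. Before each start either jar may have been put in either pocket, so this thread may be left-hand or right-hand.
- bare_neck (a point): top centre of the open neck of the stripped jar (rack -y pocket), 180 mm above the table. Its thread has the opposite hand to the other jar's.
- blade_base: loose black blade base on the neck, 0.15 to 0.31 kg. Origin: centre of its round skirt's lower rim, z up, 162 mm above the table at the start, its x along the rack's x. Skirt 75 mm across, 22 mm tall; on it a hexagonal hub to grip, from 22 to 52 mm above the origin, 52 mm across flats. Blades reach 16 mm below the origin, so it must rise 34 mm to bring them out of the neck.
- hub (a point): on the blade base's axis, 45 mm above its origin, 7 mm below the top of the hexagonal hub. The hub's flats, each 30 mm wide, face along the blade base's x and every 60 degrees from it.
- thread (a point): on the axis, at the blade base's origin. Three-start quick thread: the wrong way it stops dead within 3 degrees; the right way (from above, anticlockwise if right-hand, clockwise if left-hand) it turns freely without having to rise, is free to lift after about 60 degrees and stops dead at about 86; 72 is best for lifting. Pulled before that it rises only 2 to 6 mm.
- spare_base: a second blade base, same shape as blade_base, already taken off the other jar; it lies upside down, blades up, on the front strip of the rack. Origin: centre of its lowest face.
- jar_lid: black rubber jar lid, 72 mm square, 38 mm tall, lying on the front strip of the rack. Origin: centre of its underside.
- cheese_shaker: white cheese shaker with green dome top, 74 mm wide, 169 mm tall. Origin: centre of its underside.
- herb_shaker: square clear herb shaker with black top, 70 mm wide, 154 mm tall. Origin: centre of its underside.
- prep_bowl: metal prep bowl, 170 mm across, 70 mm tall. Origin: centre of its underside.
- glove_box: cardboard glove box, 125 x 235 mm, 75 mm tall. Origin: centre of its underside.
- sauce_tub: round lidded tub, 100 mm wide, 68 mm tall. Origin: centre of its underside.

How it is judged (in metres and radians):
On the way:
1. the blade base is turned loose, some 52 degrees or more, while still seated on the neck (angle between the x axis of blade_base and the x axis of rack, either way round above 0.9 rad and z of blade_base in the frame of rack below 0.174 m and horizontal distance between blade_base and neck below 0.008 m), for 0.05 s.
At the end, for the whole second after the job is handed in: The blade base is held in the fingers, at rest, 45 to 250 mm above where it was screwed on (nothing else stands that high), within 45 mm of straight above its own neck, level within 17 degrees (z of blade_base in the frame of rack between 0.207 and 0.412 m and horizontal distance between blade_base and neck below 0.045 m and angle between blade_base's own z axis and vertical below 0.3 rad and contact force between blade_base and the fingers above 0.5 N and contact force between blade_base and rack below 0.2 N and linear speed of blade_base below 0.03 m/s and angular speed of blade_base below 0.3 rad/s); the arm keeps its last pose, push and grip.
It fails at once if any other loose thing (spare blade base, jar lid, shakers, bowl, glove box, tub) is moved more than 30 mm (distance of any of spare_base, jar_lid, cheese_shaker, herb_shaker, prep_bowl, glove_box, sauce_tub from where it was at the start of the episode above 0.03 m).
It also fails if it takes over 45 s, if anything falls off the work surface, if the arm or the gripper's body presses on something with over 40 N, if the wrist force passes 120 N, or if a joint passes its speed limit or range.

## Working session

There is one attempt and no reset: what is moved stays moved. The work goes in short steps, Python scripts to look and compute and a tool call to move; the robot and the scene stay as the last step left them, time stands still between calls to the robot, and variables do not carry over. Pictures are saved under pics/ and viewed, about 8 in all and at most 12, crops included, and the job is handed in when it is done.

Besides the shell and the picture viewer there is one more tool, called as a command line: name --argument value ..., lists and objects as JSON in quotes. move_arm: Moves the arm, as the interface text tells. Its arguments: {"type":"object","properties":{"increments":{"type":"array","items":{"type":"object","properties":{"tx":{"type":"number"},"ty":{"type":"number"},"tz":{"type":"number"},"rx":{"type":"number"},"ry":{"type":"number"},"rz":{"type":"number"},"gripper":{"type":"number"}}}},"squeeze":{"type":"number"}},"required":["increments"]}

```bash
mkdir -p pics; ls; cat > h.py <<'E'
import numpy as np, cv2
from rig import r
def ray(cam,rc):
    m=r.camera_model(cam); x=(rc[1]-m["cx"])/m["fx"]; y=(rc[0]-m["cy"])/m["fy"]
    K=np.array([[m["fx"],0,m["cx"]],[0,m["fy"],m["cy"]],[0,0,1.]])
    u=cv2.undistortPoints(np.array([[[rc[1],rc[0]]]],float),K,np.array([m["k1"],0,0,0,0.]))[0,0]
    R=np.array(m["R"]);t=np.array(m["t"])
    return -R.T@t, R.T@np.array([u[0],u[1],1.])
def atz(cam,rc,z):
    o,d=ray(cam,rc); return o+d*(z-o[2])/d[2]
def cloud(cam,depth,mask):
    m=r.camera_model(cam); v,u=np.nonzero(mask&(depth>0))
    K=np.array([[m["fx"],0,m["cx"]],[0,m["fy"],m["cy"]],[0,0,1.]])
    n=cv2.undistortPoints(np.stack([u,v],-1).astype(float)[:,None],K,np.array([m["k1"],0,0,0,0.]))[:,0]
    d=depth[v,u]; P=np.c_[n*d[:,None],d]
    return (P-np.array(m["t"]))@np.array(m["R"])
E
python3 - <<'E'
from h import *
for c in("top","side"):
    p,d=r.grab_frame(c); cv2.imwrite(f"pics/{c}0.png",p[:,:,::-1])
    for q,z in(("hub",207),("neck",180),("bare_neck",180),("thread",162),("blade_base",162),("rack",0)):
        for x in r.place_of(q,c)[:2]: print(c,q,x["confidence"],np.round(x["location"]),atz(c,x["location"],z).round(1))
    for x in r.cut_out("blade_base",c)[:2]:
        P=cloud(c,d,x["mask"]); T=P[P[:,2]>208]; print("mask",x["confidence"],x["bbox"],len(P),len(T),T.mean(0) if len(T) else 0,P.min(0),P.max(0))
        if len(T)>10:
            print(cv2.minAreaRect(T[:,:2].astype(np.float32)), (T.min(0)+T.max(0))/2)
s=r.sense();print(s)
E
```

```text
pics
top hub 0.67 [213. 290.] [543.9  22.6 207. ]
top neck 0.4 [299. 149.] [358.2 335.5 180. ]
top bare_neck 0.24 [211. 484.] [ 549.2 -422.1  180. ]
top thread 0.73 [214. 288.] [552.3  28.1 162. ]
top blade_base 0.96 [217. 288.] [545.4  28.9 162. ]
top rack 0.7 [250. 328.] [498.9 -65.7   0. ]
mask 0.73 [271.5, 200.5, 304.0, 232.0] 782 469 [545.61216167  27.26444217 214.46879855] [509.96189955  -6.09079098 157.4722227 ] [574.87574596  64.22583585 220.40832216]
((545.9050903320312, 26.887168884277344), (56.46600341796875, 52.104026794433594), 32.53844451904297) [545.86405697  26.83795001 214.44290975]
mask 0.73 [99.1, 225.7, 151.3, 270.0] 1371 0 0 [453.72414746 391.81736832  -8.10045251] [553.27000408 517.17190987 158.51810633]
side hub 0.59 [210. 341.] [540.   14.6 207. ]
side thread 0.75 [223. 346.] [554.7  22.8 162. ]
side blade_base 0.7 [224. 342.] [543.7  22.1 162. ]
side rack 0.64 [297. 326.] [502.1 -68.6   0. ]
mask 0.72 [331.3, 198.4, 359.6, 230.9] 759 242 [545.03766574  24.24494064 213.60426979] [508.2446525  -10.98776865  -1.80658076] [610.45557998 433.9994388  217.60303154]
((545.7723388671875, 27.738182067871094), (59.36384582519531, 51.23478698730469), 87.7501449584961) [545.35520096  27.68146693 212.85605718]
{'clock': 0.8, 'qpos': array([ 1.24461700e+00,  3.52991024e-01,  1.63336206e+00, -1.23578945e-05,
        1.15518918e+00, -2.38774366e-03]), 'qvel': array([-0.00020149, -0.00048677,  0.00045175,  0.00030863, -0.00111058,
       -0.00103941]), 'joint_efforts': array([-9.10589388e-04, -6.05110002e+01, -3.42431080e+01, -1.54622076e-04,
        7.12901274e-04,  1.19420693e-05]), 'eef_pos': array([198.85787612, 592.55126651, 231.30283902]), 'tcp_rot': array([3.14154229e+00, 1.14264157e-05, 2.81780606e+00]), 'contact_force': array([-1.02955269,  0.2255723 , -0.93122217]), 'wrist_torque': array([0.0237017 , 0.02424584, 0.00288111]), 'opening': 1.0014806857662422}
```

```bash
python3 -c "
import cv2,numpy as np
a=cv2.imread('pics/top0.png');b=cv2.imread('pics/side0.png')
cv2.imwrite('pics/both0.png',cv2.resize(np.vstack([a,b]),(400,600)))"
```

```text
(no output)
```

View pics/top0.png

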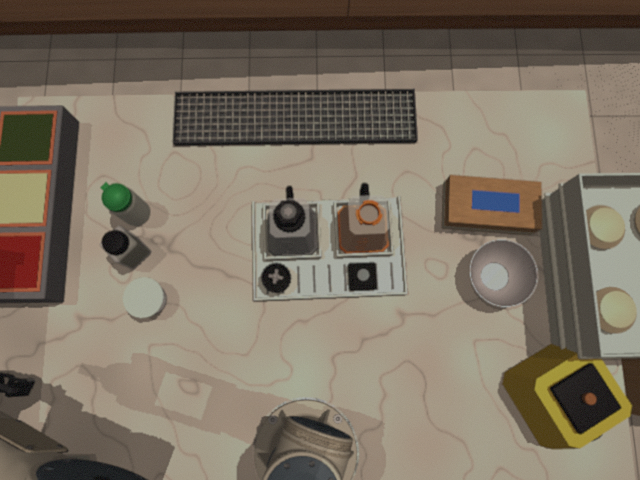

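View pics/side0.png

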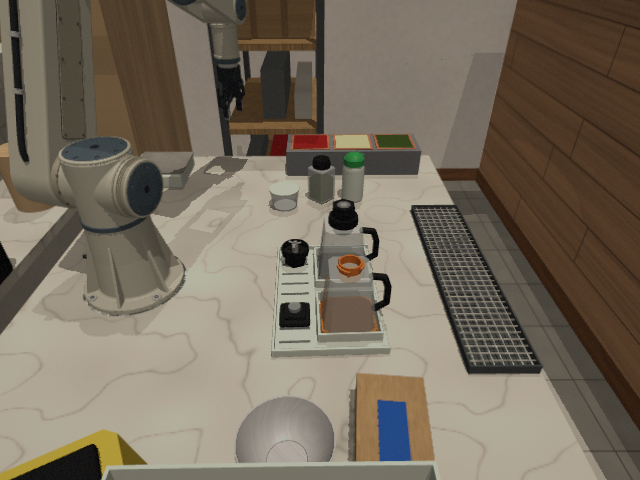

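The top view shows the based jar's hub at about (289,213), and the stripped jar's orange neck at about (369,212) to its right. The spare base is at (276,278) and the lid at (362,276), both in the front strip. The side view agrees. Next I need the rack's yaw.

```bash
python3 - <<'E'
from h import *
p,d=r.grab_frame("top")
hsv=cv2.cvtColor(p,cv2.COLOR_RGB2HSV)
for x in r.cut_out("rack","top")[:1]:
    P=cloud("top",d,x["mask"]); Q=P[(P[:,2]>4)&(P[:,2]<40)]
    print(x["confidence"],x["bbox"],len(Q),cv2.minAreaRect(Q[:,:2].astype(np.float32)))
# orange neck ring
M=((hsv[...,0]<15)&(hsv[...,1]>150)); M[:, :350]=0;M[:,390:]=0;M[:195]=0;M[230:]=0
P=cloud("top",d,M);Q=P[P[:,2]>165]
print("bare",len(Q),(Q.min(0)+Q.max(0))/2,Q.mean(0))
v,u=np.nonzero(M); print(atz("top",((v.min()+v.max())/2,(u.min()+u.max())/2),178))
for x in r.cut_out("blade_base","top")[:1]:
    P=cloud("top",d,x["mask"]);T=P[P[:,2]>208][:,:2]
    c=(545.6,27.2); a=T-c; ang=np.arctan2(a[:,1],a[:,0])
    for k in range(0,60,5):
        w=[np.percentile(a@[np.cos(t),np.sin(t)],99) for t in np.radians(k+np.arange(0,360,60))]; print(k,np.round(w,1),round(np.mean(w),2))
E
python3 -c "
import cv2
a=cv2.imread('pics/top0.png')[180:320,230:430];cv2.imwrite('pics/c1.png',cv2.resize(a,None,fx=4,fy=4,interpolation=cv2.INTER_CUBIC))"
```

```text
0.62 [251.3, 198.5, 407.7, 298.0] 8033 ((505.5092468261719, -67.65605163574219), (264.29327392578125, 394.38507080078125), 1.706554889678955)
bare 193 [ 551.11556263 -156.0026644   175.48065526] [ 549.90568507 -156.39100742  177.20678631]
[ 550.23648825 -155.88044048  178.        ]
0 [26.3 26.3 25.  24.8 24.8 25.8] 25.5
5 [26.3 26.  25.  24.6 25.2 25.6] 25.45
10 [26.9 26.3 24.8 25.2 25.6 25.6] 25.74
15 [27.  26.7 25.6 25.7 25.9 25.7] 26.12
20 [27.4 26.7 25.8 25.9 26.4 26.2] 26.4
25 [27.5 26.5 25.8 26.  26.8 26.4] 26.51
30 [27.4 26.1 25.7 26.1 27.1 26.4] 26.47
35 [27.  26.1 25.7 26.1 26.9 26.4] 26.39
40 [26.7 26.1 25.9 26.  26.5 26.5] 26.27
45 [26.4 25.9 25.5 25.6 26.4 26.1] 26.0
50 [26.7 25.5 25.  25.  25.9 25.6] 25.64
55 [26.4 25.  24.5 24.8 25.8 26. ] 25.42
```

View pics/c1.png

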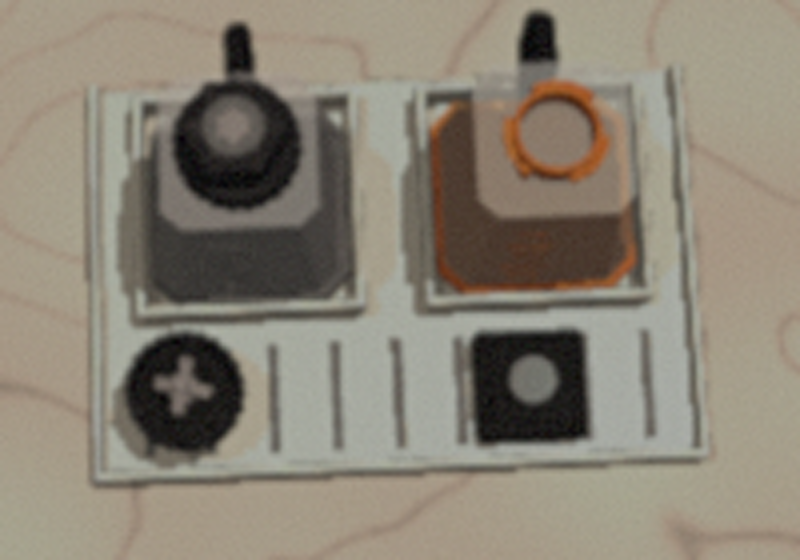

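The crop shows the rack turned slightly. Its yaw is about +1.5°, from both the rack rectangle and the hub-to-bare-neck line. The hub axis is at about (545.6, 27.3). At j6≈0 the jaws there lie along the rack's x, so I can turn either way.

move_arm --increments '[{"tx": -3.6,"ty": -3.0,"tz": -0.2,"gripper": 1},{"tx": -3.6,"ty": -3.0,"tz": -0.2},{"tx": -3.6,"ty": -3.0,"tz": -0.2},{"tx": -3.6,"ty": -3.0,"tz": -0.2},{"tx": -3.6,"ty": -3.0,"tz": -0.2},{"tx": -3.6,"ty": -3.0,"tz": -0.2},{"tx": -3.6,"ty": -3.0,"tz": -0.2},{"tx": -3.6,"ty": -3.0,"tz": -0.2},{"tx": -3.6,"ty": -3.0,"tz": -0.2},{"tx": -3.6,"ty": -3.0,"tz": -0.2},{"tx": -3.6,"ty": -3.0,"tz": -0.2},{"tx": -3.6,"ty": -3.0,"tz": -0.2}]'

```text
invalid input
```

move_arm --increments '[{"rz": 7.8},{"rz": 7.8},{"rz": 7.8},{"rz": 7.8},{"rz": 7.8},{"rz": 7.8},{"rz": 7.8},{"rz": 7.8},{"rz": 7.5},{}]'

```text
invalid input
```

move_arm --increments '[{"tx": -3.6,"ty": -3.0,"tz": -0.2,"rx": 0,"ry": 0,"rz": 0,"gripper": 1}]' --squeeze 60

```text
clock: 1.05
eef_pos: [222.1, 555.5, 233.1]
tcp_rot: [3.139, -0.001, 2.821]
contact_force: [0.9, 0.1, 0.0]
opening: 1.0
```

move_arm --increments '[{"tx": -3.6,"ty": -3.0,"tz": -0.2,"rx": 0,"ry": 0,"rz": 0,"gripper": 1},{"tx": -3.6,"ty": -3.0,"tz": -0.2,"rx": 0,"ry": 0,"rz": 0,"gripper": 1},{"tx": -3.6,"ty": -3.0,"tz": -0.2,"rx": 0,"ry": 0,"rz": 0,"gripper": 1},{"tx": -3.6,"ty": -3.0,"tz": -0.2,"rx": 0,"ry": 0,"rz": 0,"gripper": 1},{"tx": -3.6,"ty": -3.0,"tz": -0.2,"rx": 0,"ry": 0,"rz": 0,"gripper": 1},{"tx": -3.6,"ty": -3.0,"tz": -0.2,"rx": 0,"ry": 0,"rz": 0,"gripper": 1},{"tx": -3.6,"ty": -3.0,"tz": -0.2,"rx": 0,"ry": 0,"rz": 0,"gripper": 1},{"tx": -3.6,"ty": -3.0,"tz": -0.2,"rx": 0,"ry": 0,"rz": 0,"gripper": 1},{"tx": -3.6,"ty": -3.0,"tz": -0.2,"rx": 0,"ry": 0,"rz": 0,"gripper": 1},{"tx": -3.6,"ty": -3.0,"tz": -0.2,"rx": 0,"ry": 0,"rz": 0,"gripper": 1},{"tx": -3.6,"ty": -3.0,"tz": -0.2,"rx": 0,"ry": 0,"rz": 0,"gripper": 1}]'

```text
clock: 2.15
eef_pos: [494.7, 112.0, 255.7]
tcp_rot: [3.141, 0.001, 2.818]
contact_force: [1.0, 0.1, 0.1]
opening: 0.996
```

move_arm --increments '[{"tx": 0,"ty": 0,"tz": 0,"rx": 0,"ry": 0,"rz": 7.8,"gripper": 1},{"tx": 0,"ty": 0,"tz": 0,"rx": 0,"ry": 0,"rz": 7.8,"gripper": 1},{"tx": 0,"ty": 0,"tz": 0,"rx": 0,"ry": 0,"rz": 7.8,"gripper": 1},{"tx": 0,"ty": 0,"tz": 0,"rx": 0,"ry": 0,"rz": 7.8,"gripper": 1},{"tx": 0,"ty": 0,"tz": 0,"rx": 0,"ry": 0,"rz": 7.8,"gripper": 1},{"tx": 0,"ty": 0,"tz": 0,"rx": 0,"ry": 0,"rz": 7.8,"gripper": 1},{"tx": 0,"ty": 0,"tz": 0,"rx": 0,"ry": 0,"rz": 7.8,"gripper": 1},{"tx": 0,"ty": 0,"tz": 0,"rx": 0,"ry": 0,"rz": 7.8,"gripper": 1},{"tx": 0,"ty": 0,"tz": 0,"rx": 0,"ry": 0,"rz": 7.5,"gripper": 1},{"tx": 0,"ty": 0,"tz": 0,"rx": 0,"ry": 0,"rz": 0,"gripper": 1}]'

```text
clock: 3.15
eef_pos: [493.9, 113.8, 255.4]
tcp_rot: [3.141, -0.0, 1.596]
contact_force: [-0.4, 0.4, 0.5]
opening: 1.003
```

move_arm --increments '[{"tx": -2.93,"ty": 1.65,"tz": 0,"rx": 0,"ry": 0,"rz": 0,"gripper": 1},{"tx": -2.93,"ty": 1.65,"tz": 0,"rx": 0,"ry": 0,"rz": 0,"gripper": 1},{"tx": -2.93,"ty": 1.65,"tz": 0,"rx": 0,"ry": 0,"rz": 0,"gripper": 1},{"tx": 0,"ty": 0,"tz": 0,"rx": 0,"ry": 0,"rz": 0,"gripper": 1}]'

```text
clock: 3.55
eef_pos: [547.5, 24.6, 255.4]
tcp_rot: [3.14, 0.001, 1.6]
contact_force: [-0.9, 0.1, 0.1]
opening: 1.0
```

move_arm --increments '[{"tx": 0,"ty": 0,"tz": 1.3,"rx": 0,"ry": 0,"rz": 0,"gripper": 1},{"tx": 0,"ty": 0,"tz": 1.3,"rx": 0,"ry": 0,"rz": 0,"gripper": 1},{"tx": 0,"ty": 0,"tz": 1.3,"rx": 0,"ry": 0,"rz": 0,"gripper": 1},{"tx": 0,"ty": 0,"tz": 1.3,"rx": 0,"ry": 0,"rz": 0,"gripper": 1},{"tx": 0,"ty": 0,"tz": 1.2,"rx": 0,"ry": 0,"rz": 0,"gripper": 1},{"tx": 0,"ty": 0,"tz": 0,"rx": 0,"ry": 0,"rz": 0,"gripper": 1}]'

```text
clock: 4.15
eef_pos: [544.4, 27.5, 189.1]
tcp_rot: [-3.138, 0.0, 1.599]
contact_force: [0.2, -0.5, -0.2]
opening: 0.998
```

```bash
python3 - <<'E'
from h import *
out=[]
for c in("top","side"):
    p,d=r.grab_frame(c); r0,c0=((170,250) if c=="top" else (150,270)); out.append(cv2.resize(p[r0:r0+90,c0:c0+120,::-1],None,fx=3.3,fy=5 if 0 else 3.3,interpolation=cv2.INTER_CUBIC))
cv2.imwrite("pics/c2.png",np.hstack(out)); s=r.sense(); print(s["eef_pos"],s["tcp_rot"],s["wrist_torque"],s["qpos"])
E
```

```text
[545.60498975  27.408514   190.98604275] [-3.14091014e+00  2.60075929e-05  1.59818682e+00] [ 0.01220937  0.00944674 -0.03161659] [ 4.74548325e-02  2.75770057e-01  1.84173458e+00 -1.44034671e-05
  1.02477091e+00  2.00718367e-02]
```

View pics/c2.png

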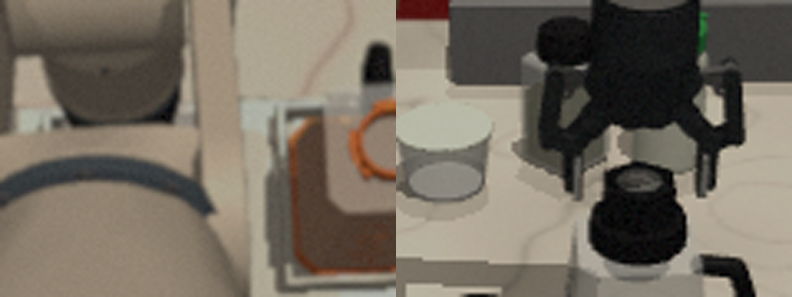

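The side view shows the open fingers straddling the hub, centred on it and above the skirt. The arm blocks the top view of the hub. Closing now.

move_arm --increments '[{"tx": 0,"ty": 0,"tz": 0,"rx": 0,"ry": 0,"rz": 0,"gripper": -1},{"tx": 0,"ty": 0,"tz": 0,"rx": 0,"ry": 0,"rz": 0,"gripper": -1},{"tx": 0,"ty": 0,"tz": 0,"rx": 0,"ry": 0,"rz": 0,"gripper": -1},{"tx": 0,"ty": 0,"tz": 0,"rx": 0,"ry": 0,"rz": 0,"gripper": -1},{"tx": 0,"ty": 0,"tz": 0,"rx": 0,"ry": 0,"rz": 0,"gripper": -1},{"tx": 0,"ty": 0,"tz": 0,"rx": 0,"ry": 0,"rz": 0,"gripper": -1},{"tx": 0,"ty": 0,"tz": 0,"rx": 0,"ry": 0,"rz": 0,"gripper": -1},{"tx": 0,"ty": 0,"tz": 0,"rx": 0,"ry": 0,"rz": 0,"gripper": -1}]' --squeeze 60

```text
clock: 5.05
eef_pos: [546.3, 27.2, 192.2]
tcp_rot: [3.14, -0.0, 1.598]
contact_force: [-1.7, 0.5, 5.0]
opening: 0.596
```

```bash
python3 - <<'E'
from h import *
s=r.sense(); print({k:np.round(s[k],3) for k in s})
E
```

```text
{'clock': np.float64(5.05), 'qpos': array([ 0.047,  0.274,  1.841, -0.   ,  1.025,  0.02 ]), 'qvel': array([-0.001, -0.   , -0.   ,  0.002,  0.001, -0.001]), 'joint_efforts': array([-8.0000e-03, -4.8859e+01, -2.9774e+01, -2.0000e-03, -4.4600e-01,
        5.0000e-03]), 'eef_pos': array([546.252,  27.238, 192.222]), 'tcp_rot': array([ 3.14 , -0.   ,  1.598]), 'contact_force': array([-1.741,  0.466,  4.956]), 'wrist_torque': array([-0.003,  0.241,  0.008]), 'opening': np.float64(0.596)}
```

move_arm --increments '[{"tx": 0,"ty": 0,"tz": 0,"rx": 0,"ry": 0,"rz": 2,"gripper": -1},{"tx": 0,"ty": 0,"tz": 0,"rx": 0,"ry": 0,"rz": 2,"gripper": -1},{"tx": 0,"ty": 0,"tz": 0,"rx": 0,"ry": 0,"rz": 2,"gripper": -1},{"tx": 0,"ty": 0,"tz": 0,"rx": 0,"ry": 0,"rz": 0,"gripper": -1}]'

```text
clock: 5.45
eef_pos: [545.5, 26.8, 192.2]
tcp_rot: [3.142, 0.002, 1.495]
contact_force: [-4.1, -2.3, 9.7]
opening: 0.593
```

```bash
python3 - <<'E'
from h import *
s=r.sense(); print({k:np.round(s[k],3) for k in s})
E
```

```text
{'clock': np.float64(5.45), 'qpos': array([ 0.047,  0.274,  1.841, -0.002,  1.027,  0.124]), 'qvel': array([-0.001,  0.001, -0.001,  0.   ,  0.001, -0.024]), 'joint_efforts': array([ -0.489, -47.526, -30.729,   1.364,  -1.459,   1.88 ]), 'eef_pos': array([545.458,  26.768, 192.194]), 'tcp_rot': array([3.142e+00, 2.000e-03, 1.495e+00]), 'contact_force': array([-4.137, -2.345,  9.697]), 'wrist_torque': array([-0.462,  0.669,  1.496]), 'opening': np.float64(0.593)}
```

Clockwise builds up 1.5 N·m of torque, which feels like a stop. I'll feel anticlockwise to compare.

move_arm --increments '[{"tx": 0,"ty": 0,"tz": 0,"rx": 0,"ry": 0,"rz": -3,"gripper": -1},{"tx": 0,"ty": 0,"tz": 0,"rx": 0,"ry": 0,"rz": -3,"gripper": -1},{"tx": 0,"ty": 0,"tz": 0,"rx": 0,"ry": 0,"rz": -3,"gripper": -1},{"tx": 0,"ty": 0,"tz": 0,"rx": 0,"ry": 0,"rz": -3,"gripper": -1},{"tx": 0,"ty": 0,"tz": 0,"rx": 0,"ry": 0,"rz": 0,"gripper": -1}]'

```text
clock: 5.95
eef_pos: [546.1, 27.2, 192.2]
tcp_rot: [3.14, 0.0, 1.704]
contact_force: [-0.8, 0.6, 6.1]
opening: 0.593
```

```bash
python3 - <<'E'
from h import *
s=r.sense(); print({k:np.round(s[k],3) for k in s})
E
```

```text
{'clock': np.float64(5.95), 'qpos': array([ 0.047,  0.274,  1.841, -0.   ,  1.025, -0.086]), 'qvel': array([-0.   ,  0.001,  0.001, -0.001, -0.001,  0.043]), 'joint_efforts': array([ -0.178, -48.745, -29.913,   0.104,  -0.546,  -0.595]), 'eef_pos': array([546.067,  27.215, 192.216]), 'tcp_rot': array([3.14 , 0.   , 1.704]), 'contact_force': array([-0.782,  0.63 ,  6.059]), 'wrist_torque': array([-0.132,  0.37 ,  0.061]), 'opening': np.float64(0.593)}
```

Anticlockwise turns freely (0.06 N·m), so the thread is right-hand. Turning on to about 70°.

move_arm --increments '[{"tx": 0,"ty": 0,"tz": 0,"rx": 0,"ry": 0,"rz": -5.3,"gripper": -1},{"tx": 0,"ty": 0,"tz": 0,"rx": 0,"ry": 0,"rz": -5.3,"gripper": -1},{"tx": 0,"ty": 0,"tz": 0,"rx": 0,"ry": 0,"rz": -5.3,"gripper": -1},{"tx": 0,"ty": 0,"tz": 0,"rx": 0,"ry": 0,"rz": -5.3,"gripper": -1},{"tx": 0,"ty": 0,"tz": 0,"rx": 0,"ry": 0,"rz": -5.3,"gripper": -1},{"tx": 0,"ty": 0,"tz": 0,"rx": 0,"ry": 0,"rz": -5.3,"gripper": -1},{"tx": 0,"ty": 0,"tz": 0,"rx": 0,"ry": 0,"rz": -5.3,"gripper": -1},{"tx": 0,"ty": 0,"tz": 0,"rx": 0,"ry": 0,"rz": -5.3,"gripper": -1},{"tx": 0,"ty": 0,"tz": 0,"rx": 0,"ry": 0,"rz": -5.3,"gripper": -1},{"tx": 0,"ty": 0,"tz": 0,"rx": 0,"ry": 0,"rz": -5.3,"gripper": -1},{"tx": 0,"ty": 0,"tz": 0,"rx": 0,"ry": 0,"rz": -5.3,"gripper": -1},{"tx": 0,"ty": 0,"tz": 0,"rx": 0,"ry": 0,"rz": -5.3,"gripper": -1}]'

```text
clock: 7.15
eef_pos: [546.5, 27.1, 192.2]
tcp_rot: [3.141, 0.002, 2.816]
contact_force: [0.2, -0.0, 4.9]
opening: 0.597
```

move_arm --increments '[{"tx": 0,"ty": 0,"tz": 0,"rx": 0,"ry": 0,"rz": 0,"gripper": -1},{"tx": 0,"ty": 0,"tz": 0,"rx": 0,"ry": 0,"rz": 0,"gripper": -1}]'

```text
clock: 7.35
eef_pos: [546.6, 27.2, 192.2]
tcp_rot: [3.141, 0.002, 2.811]
contact_force: [0.0, 0.1, 6.0]
opening: 0.59
```

```bash
python3 - <<'E'
from h import *
s=r.sense(); print({k:np.round(s[k],3) for k in s})
E
```

```text
{'clock': np.float64(7.35), 'qpos': array([ 0.047,  0.274,  1.841, -0.   ,  1.025, -1.193]), 'qvel': array([ 0.002,  0.   , -0.   , -0.001,  0.003,  0.005]), 'joint_efforts': array([ 1.4000e-01, -4.8746e+01, -2.9149e+01,  2.1700e-01,  2.3000e-02,
       -3.0000e-02]), 'eef_pos': array([546.564,  27.157, 192.232]), 'tcp_rot': array([3.141e+00, 2.000e-03, 2.811e+00]), 'contact_force': array([0.027, 0.121, 6.013]), 'wrist_torque': array([-0.155, -0.06 ,  0.131]), 'opening': np.float64(0.59)}
```

It has turned 69.5° freely. Lifting gently with a force check.

move_arm --increments '[{"tx": 0,"ty": 0,"tz": -0.3,"rx": 0,"ry": 0,"rz": 0,"gripper": -1},{"tx": 0,"ty": 0,"tz": -0.3,"rx": 0,"ry": 0,"rz": 0,"gripper": -1},{"tx": 0,"ty": 0,"tz": -0.3,"rx": 0,"ry": 0,"rz": 0,"gripper": -1},{"tx": 0,"ty": 0,"tz": -0.3,"rx": 0,"ry": 0,"rz": 0,"gripper": -1}]'

```text
clock: 7.75
eef_pos: [545.8, 27.4, 203.4]
tcp_rot: [3.141, 0.0, 2.812]
contact_force: [3.3, 0.6, -4.7]
opening: 0.598
```

move_arm --increments '[{"tx": 0,"ty": 0,"tz": -0.6,"rx": 0,"ry": 0,"rz": 0,"gripper": -1},{"tx": 0,"ty": 0,"tz": -0.6,"rx": 0,"ry": 0,"rz": 0,"gripper": -1},{"tx": 0,"ty": 0,"tz": -0.6,"rx": 0,"ry": 0,"rz": 0,"gripper": -1},{"tx": 0,"ty": 0,"tz": -0.6,"rx": 0,"ry": 0,"rz": 0,"gripper": -1}]'

```text
clock: 8.15
eef_pos: [545.5, 27.1, 227.9]
tcp_rot: [-3.141, -0.0, 2.812]
contact_force: [0.7, -0.2, -2.4]
opening: 0.592
```

move_arm --increments '[{"tx": 0,"ty": 0,"tz": -0.9,"rx": 0,"ry": 0,"rz": 0,"gripper": -1},{"tx": 0,"ty": 0,"tz": -0.9,"rx": 0,"ry": 0,"rz": 0,"gripper": -1},{"tx": 0,"ty": 0,"tz": -0.9,"rx": 0,"ry": 0,"rz": 0,"gripper": -1},{"tx": 0,"ty": 0,"tz": -0.9,"rx": 0,"ry": 0,"rz": 0,"gripper": -1},{"tx": 0,"ty": 0,"tz": -0.9,"rx": 0,"ry": 0,"rz": 0,"gripper": -1},{"tx": 0,"ty": 0,"tz": -0.9,"rx": 0,"ry": 0,"rz": 0,"gripper": -1},{"tx": 0,"ty": 0,"tz": -0.5,"rx": 0,"ry": 0,"rz": 0,"gripper": -1},{"tx": 0,"ty": 0,"tz": 0,"rx": 0,"ry": 0,"rz": 0,"gripper": -1},{"tx": 0,"ty": 0,"tz": 0,"rx": 0,"ry": 0,"rz": 0,"gripper": -1},{"tx": 0,"ty": 0,"tz": 0,"rx": 0,"ry": 0,"rz": 0,"gripper": -1}]'

```text
clock: 9.15
eef_pos: [545.4, 27.2, 285.8]
tcp_rot: [-3.141, -0.001, 2.813]
contact_force: [0.4, -0.4, -2.3]
opening: 0.597
```

```bash
python3 - <<'E'
from h import *
p,d=r.grab_frame("side"); cv2.imwrite("pics/c3.png",cv2.resize(p[100:310,240:440,::-1],None,fx=2.8,fy=2.8,interpolation=cv2.INTER_CUBIC))
for q,z in(("blade_base",None),("hub",None)):
    for x in r.place_of(q,"side")[:2]:
        o,dd=ray("side",x["location"]); k=(545.8-o[0])*dd[0]+(27.3-o[1])*dd[1]; k/=dd[0]**2+dd[1]**2; print(q,x["confidence"],(o+k*dd).round(1))
for x in r.cut_out("blade_base","side")[:2]:
    P=cloud("side",d,x["mask"]); print(x["confidence"],x["bbox"],np.percentile(P,[2,50,98],axis=0).round(0).tolist())
s=r.sense(); print({k:np.round(s[k],3) for k in s})
E
```

```text
blade_base 0.69 [542.2  27.6 246.8]
hub 0.79 [536.7  27.9 304.2]
0.74 [330.1, 167.2, 358.1, 197.2] [[509.0, -10.0, 258.0], [543.0, 3.0, 277.0], [573.0, 34.0, 308.0]]
{'clock': np.float64(9.35), 'qpos': array([ 0.047,  0.181,  1.74 , -0.   ,  1.222, -1.195]), 'qvel': array([-0.   , -0.   , -0.002, -0.002,  0.   ,  0.001]), 'joint_efforts': array([-0.0000e+00, -5.0665e+01, -3.6699e+01,  2.0000e-03,  1.2000e-02,
       -0.0000e+00]), 'eef_pos': array([545.552,  27.265, 285.936]), 'tcp_rot': array([-3.141e+00, -1.000e-03,  2.813e+00]), 'contact_force': array([ 0.481, -0.028, -2.891]), 'wrist_torque': array([-0.011,  0.044, -0.005]), 'opening': np.float64(0.593)}
```

View pics/c3.png

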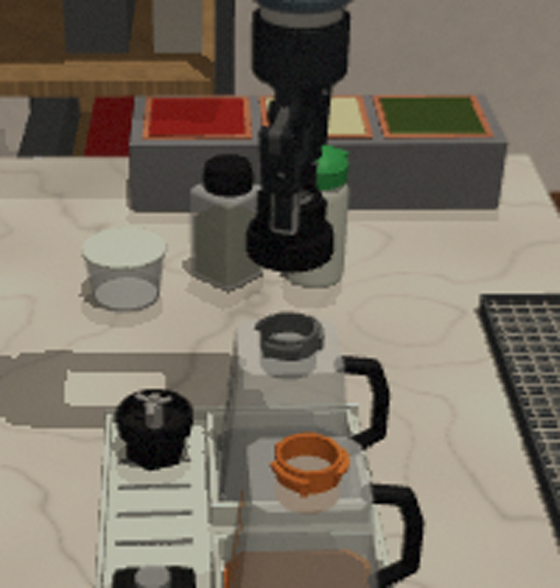

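The picture shows the base held level above its own now-empty neck, with nothing else disturbed. Everything is at rest, so I'm handing in.

```bash
python3 -c "
from rig import r
print(r.sign_off())"
```

```text
the job is handed in; nothing more can be done
None
```

The blade base is off its jar and held level above its own neck; I handed the job in at about 9.4 s.

- **Thread:** clockwise built up about 1.5 N·m within a few degrees, and anticlockwise turned freely at about 0.06 N·m. This jar therefore has a right-hand thread.
- **Unscrewing:** I gripped the hub flats at 60 N and turned the gripper 69.5° anticlockwise while the base was still seated. It then lifted with no catching. I didn't measure the base's own angle in a picture, and the grip may have slipped a few degrees against the stop during the clockwise test.
- **Final pose:** the gripper rose 94 mm from the grip height. The base's origin is about 250 mm above the table: 247 mm by the camera network, about 255 mm by the arm. That is about 90 mm above where it was screwed on, within a few mm of straight above the neck.
- **Last checks:** the arm was at rest, with a vertical load of 2–3 N, about the base's weight. The side picture shows the neck empty. Everything else in view, including the spare base and shakers, looks where it was; the lid is only partly in view, and the bowl and glove box are outside it.
- **Disagreements:** the network put the hub point about 9 mm off in x, which I took as network error because the base's own position and the arm's agree. The blades themselves can't be made out in the last picture, so their clearance comes from the height.

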